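# Unscrew the loupe pot and pack the loupe in the geometry set

### The arm

A 7-joint arm with a two-finger parallel gripper is mounted at the origin on the work surface. World frame = base frame: x ahead of the robot, y to its left, z up, the work surface at z = 0. Lengths are in m, angles in rad, forces in N, time in s.
With the tool pointing down it reaches from about 0.4 to 0.875 m from the base axis. Payload 19.3 kg.
Tool frame: the origin (TCP) lies midway between the tips of the shut fingers; the grasp point (between the pads) lies 19 mm behind it; z points along the fingers, y is the line along which they close (so a half turn about z gives the same grasp; the last joint's range is limited). The gripper opens to 85 mm and grips with 20 to 120 N. Pads are 22 mm wide; open, the fingers measure 114 mm over their backs; the gripper's body (76 mm by 85 mm) begins 54 mm behind the grasp point. The pads swing forward as they close: fully open they stand 13 mm farther back than shut.
Start: joints at [-1.308, 0.521, -0.036, 1.599, 0.021, 1.021, -0.113], TCP at [0.204, 0.591, 0.231] pointing down, gripper open.
Joint ranges: [-2.91, 2.91], [-0.3, 2.13], [-1.5, 1.42], [0.17, 2.43], [-1.26, 4.41], [0.16, 1.93], [-2.52, 2.52]. Speed limits (rad/s): [1.89, 1.89, 2.39, 2.39, 3.01, 3.01, 3.01].

### API

Orientations are given as a unit quaternion [w, x, y, z].
In Python, from rig import get_state, camera, sign_off, search_frame, spot_point gives the robot as it stands.
- The arm moves only by the tool play_rows, never from a script. Its argument "commands" is a list of rows, each an object with "slide": the shift along the tool's x, y, z in m, a list of three; "twist": the turn, a rotation vector about the tool's x, y, z in rad, a list of three; "claw": the opening, from 0 (shut) to 1 (fully open). In form: [{"slide": [x, y, z], "twist": [ax, ay, az], "claw": claw}, ...]. A call has 1 to 20 rows; each row shifts and turns the commanded pose from where the row before left it, along the tool's axes as they then stand; what a row does not reach is not made up. A row lasts 1/10 s, in which the tool goes at most 50 mm and 8.59 degrees, less where a joint would pass 70% of its speed; a pose out of reach is approached as far as the arm can. A call with a gripper value outside its range is refused whole. The fingers move at their own pace and stop on an object; the grip force is fixed at half the most. Time passes only in rows, so rows that do not move let the fingers close. It gives the time, the measured TCP pose, the force, the opening and the grip force at its end, in the units of the state.
- get_state(): the state, without advancing time (a new reading comes with each control period).
- camera(name): name is "scene" or "top" or "wrist"; returns a dict with "color" (420x560x3 uint8, blue, green, red), "range_z" (420x560 float32, m along the optical axis (not along the pixel's ray), 0 where there is no reading), "intrinsics" (3x3 intrinsics, pixels), "R" (3x3) and "t" (3): a world point X has camera coordinates R X + t; the wrist camera has in their place "tool_from_camera" (4x4, takes a point from camera to tool coordinates, whose origin is the TCP and whose axes are the flange's). Camera axes: x right, y down, z forward; pixel columns grow to the right and rows downward; lengths in m; the calibration is good to about 2 mm. A picture is of the moment at which its call begins: read the wrist's pose just before it.
- sign_off(): hands the job in; it is judged then, once.
Trained networks look in the newest picture that a camera, given by its name, has taken for a name from the list of things; names that differ only in an ending like _2 or _b are one class to them, and where a whole thing is asked for, a point or a joint stands for the part that bears it (a point fixed in the world has none). Each returns a list of dicts, best first, with "confidence" (0 to 1); they miss things now and then, are a little off and sometimes report something else, mostly with a low value. They report only what shows in the picture. A call takes as long as a camera call. They do not tell look-alikes from the thing itself.
- search_frame(camera, thing): "pixel" ([column, row] in pixels, amid what is visible of it).
- spot_point(camera, thing): "pixel" ([column, row] in pixels: a listed point, or the origin of a listed thing).
The state is a dict: "t": time; "joint_pos": joint angles; "joint_velocities": joint speeds; "effort": joint torques, N m; "tool_pos": TCP position; "ee_rot": TCP orientation; "contact_force": force on the tool from outside, world axes, zero at the start; "moment": the same for the moment, N m; "width": finger opening in m; "gripper_force": force on a finger pad.
Only numpy, scipy, OpenCV 4.12 (cv2) and the standard library are available. Lean on these libraries where they do the work, as an engineer would, in place of code of your own. Each camera call takes 0.05 s, during which the arm holds its last target. There are 200 camera calls.

### The job

Pack the loupe into the geometry set: unscrew the blue cap of the pot anticlockwise, about a turn and a half, until its thread lets go, lift it straight off and stand it on its open end on the round cork mat. Then lift the loupe out of the pot, set it down flat in the empty bay of the red geometry box, and slide the box's lid fully shut. Put things down gently, do not drop them, and leave everything else on the desk where it lies.

Things in the scene. Friction and masses are not known exactly. Their poses are not given: they have to be found in the camera images.
- caddy: low grey plastic desk caddy, 95 x 210 mm (its x by y), fixed to the desk. Origin: centre of its underside, on the desk. Towards its -y end a solid block, 18 mm high, carries the screw pot, whose axis is vertical and stands at caddy y = -55 mm, x = 0; towards its +y end are two shallow compartments with 22 mm high walls that hold the eraser and the sharpener.
- pot_mouth (a point): centre of the top rim of the pot's aluminium neck, 43 mm above the desk (under the cap at first). The neck is 40 mm thick and rises 25 mm from the caddy's block, with a coarse right-hand thread, 47 mm over its ridges. The loupe stands in its top, in a recess 35 mm wide, 2.5 deep. Held by its thread the cap lifts under 1.5 mm; free, its rim must rise to 60 mm above the desk to clear the loupe.
- cap: blue ribbed screw cap of the pot, 55 mm across (57 over ribs), 45 tall, about 90 g, white mark on its closed top; bore 48 mm wide, 41 deep. Origin: centre of its open lower rim; z to its top. Screwed home its rim is 18 mm above the desk. Anticlockwise it climbs 12 mm per turn after up to 0.1 turn of play, turns easily, stays where left, and comes free after about 1.4 turns, some 16 mm up.
- loupe: round loupe, an aluminium ring with a black band and a glass lens, 32 mm in diameter, 16 mm high, about 35 g. Origin: centre of its underside; z up. It stands in the pot, underside 40.5 mm above the desk, top 56.5 mm, so that 13.5 mm of it stand above the rim once the cap is off.
- mat: round cork mat, 110 mm in diameter, 4 mm thick, fixed flat on the desk. Origin: centre of its underside.
- geobox: red plastic geometry set box, 86 x 200 mm (its x by y), 22 mm high without the lid, walls and floor 3 mm, fixed to the desk. Origin: centre of its underside. A cross wall at y = -1 mm divides it: the bay on the -y side holds a compass and lies under the open lid; the bay on the +y side is empty.
- bay (a point): centre of the floor of the empty bay, 3 mm above the desk. The bay is 80 mm (box x) by 96.5 mm (box y) inside and 19 mm deep; axes as the box's.
- box_lid (a joint): how far the box's red sliding lid is open, in m: 0 is fully shut, 0.108 wide open; it begins 0.098 to 0.106 open, pushed out over the box's -y end. It slides along the box's y axis, shutting towards +y, needs about 2 N and stays where it is left. The lid is a flat plate whose upper side is 25.5 mm above the desk.
- lid_grip (a point): middle of the top of the black thumb grip that stands on the lid: a bar 40 mm long (box x), 14 mm wide (box y), 10 mm high; its top is 35.5 mm above the desk. With the lid shut it stands 70 mm from the box's middle towards +y, and moves towards -y with the lid.
- notes: yellow block of sticky notes, 76 x 76 x 14 mm, stuck to the desk. Origin: centre of its underside.
- pencil: black mechanical pencil, 140 mm long, 9 mm thick, lying along its own y. Origin: under its middle. Not to be disturbed.
- glass_cube: glass cube, 45 mm. Origin: centre of its underside. Not to be disturbed.
- clip: aluminium spring clip, 26 x 32 x 16 mm, holding nothing. Origin: centre of its underside. Not to be disturbed.
- ruler: steel ruler, 28 x 200 x 3 mm, long along its y. Origin: centre of its underside. Not to be disturbed.
- eraser: white eraser with a blue sleeve, 20 x 42 x 12 mm, in the caddy. Origin: centre of its underside. Not to be disturbed.
- sharpener: aluminium pencil sharpener, 15 x 25 x 12 mm, in the caddy. Origin: centre of its underside. Not to be disturbed.
Not all that is in view belongs to the job. Of the things like the cap, leave any that is green or orange; of the rest the smaller one is meant.

How it is judged:
By the outcome, as a careful person would: the job done as asked, in the order asked, and still so for the second after the job is handed in, with the robot touching nothing.
It also fails if it takes over 72 s, if anything falls off the work surface, if the arm or the gripper's body presses on something with over 40 N, if the wrist force passes 120 N, or if a joint passes its speed limit or range.

## Working session

There is one attempt and no reset: what is moved stays moved. The work goes in short steps, Python scripts to look and compute and a tool call to move; the robot and the scene stay as the last step left them, time stands still between calls to the robot, and variables do not carry over. Pictures are saved under pics/ and viewed, at most 10 in all, crops included, and the job is handed in when it is done.

Besides the shell and the picture viewer there is one more tool, called after "Request:" by a JSON object that holds its "name" and its "arguments". play_rows: Moves the arm, as the interface text tells. Its arguments: {"type":"object","properties":{"commands":{"type":"array"}},"required":["commands"]}

```bash
ls; mkdir -p pics
cat > h.py <<'E'
import numpy as np, cv2
from rig import *
from scipy.spatial.transform import Rotation as Ro
np.set_printoptions(precision=4,suppress=True)
def cam(n):
    s=get_state(); c=camera(n)
    if n=="wrist":
        q=s["ee_rot"]; Rt=Ro.from_quat([q[1],q[2],q[3],q[0]]).as_matrix()
        T=np.eye(4); T[:3,:3]=Rt; T[:3,3]=s["tool_pos"]
        c["W"]=T@np.array(c["tool_from_camera"])
    else:
        R=np.array(c["R"]); T=np.eye(4); T[:3,:3]=R.T; T[:3,3]=-R.T@np.array(c["t"]); c["W"]=T
    return c
def ray(c,p):
    d=np.linalg.inv(c["intrinsics"])@[p[0],p[1],1.]; return c["W"][:3,3],c["W"][:3,:3]@d
def atz(c,p,z):
    o,d=ray(c,p); return o+d*(z-o[2])/d[2]
def cloud(c):
    v,u=np.mgrid[:420,:560]; z=c["range_z"]; K=c["intrinsics"]
    P=np.stack([(u-K[0][2])*z/K[0][0],(v-K[1][2])*z/K[1][1],z],-1)
    return P@c["W"][:3,:3].T+c["W"][:3,3]
E
python3 - <<'E'
from h import *
s=get_state(); print(s["t"],s["tool_pos"],s["ee_rot"],s["width"])
for n in ("scene","top"):
    c=cam(n); cv2.imwrite(f"pics/{n}0.png",c["color"]); P=cloud(c)
    print(n,"cam at",c["W"][:3,3])
    for th in ("cap","pot_mouth","caddy","mat","geobox","bay","lid_grip","notes","pencil","glass_cube","clip","ruler","eraser","sharpener"):
        for r in spot_point(n,th)[:4]:
            u,v=map(int,np.round(r["pixel"])); 
            if r["confidence"]>.25: print(th,round(r["confidence"],2),np.round(r["pixel"]),P[min(v,419),min(u,559)])
E
```

```text
pics
0.0 [0.2041 0.5904 0.2307] [-0.0001  0.1656  0.9862 -0.0006] 0.08583906725468059
scene cam at [0.9101 0.4181 0.7134]
cap 0.94 [264. 351.] [0.762  0.2109 0.0452]
cap 0.8 [410. 223.] [0.3443 0.2041 0.0379]
cap 0.77 [328. 263.] [0.5637 0.1674 0.0629]
cap 0.61 [316. 348.] [0.6984 0.2696 0.0638]
pot_mouth 0.62 [405. 252.] [ 0.3854  0.233  -0.0009]
pot_mouth 0.58 [331. 258.] [0.5505 0.1628 0.0618]
caddy 0.58 [347. 286.] [0.5441 0.2083 0.0059]
caddy 0.58 [380. 310.] [0.5401 0.2867 0.0148]
mat 0.81 [210. 216.] [ 0.6444 -0.1251  0.0039]
mat 0.63 [355. 290.] [0.5442 0.2276 0.0161]
geobox 0.57 [238. 164.] [ 0.4872 -0.2232  0.0015]
bay 0.82 [247. 178.] [ 0.5029 -0.1655  0.0037]
lid_grip 0.74 [228. 146.] [ 0.478  -0.2755  0.024 ]
lid_grip 0.64 [400. 251.] [0.3993 0.2273 0.01  ]
notes 0.59 [262. 273.] [0.6559 0.077  0.015 ]
pencil 0.54 [402. 252.] [0.3984 0.2318 0.0103]
pencil 0.44 [243. 175.] [ 0.504  -0.1804  0.0039]
glass_cube 0.62 [164. 174.] [ 0.6592 -0.2976  0.0227]
glass_cube 0.47 [347. 205.] [0.3924 0.069  0.0175]
clip 0.5 [344. 205.] [0.3955 0.0629 0.0147]
ruler 0.67 [276. 146.] [ 0.
[... 402 characters left out ...]
217.] [0.5351 0.2021 0.0206]
mat 0.73 [328. 168.] [ 0.6464 -0.1143  0.0054]
geobox 0.7 [376. 233.] [ 0.4881 -0.216   0.0198]
bay 0.93 [354. 233.] [ 0.491  -0.1684  0.0039]
lid_grip 0.85 [391. 229.] [ 0.4947 -0.247   0.0353]
notes 0.57 [246. 168.] [0.6481 0.0783 0.0157]
pencil 0.62 [211. 211.] [0.5409 0.1528 0.0639]
pencil 0.6 [352. 234.] [ 0.4889 -0.1638  0.0026]
pencil 0.5 [179. 277.] [0.4009 0.233  0.0081]
glass_cube 0.86 [412. 166.] [ 0.6371 -0.3021  0.0438]
clip 0.6 [258. 279.] [0.3916 0.0552 0.0093]
ruler 0.84 [376. 293.] [ 0.3528 -0.2124  0.0004]
ruler 0.5 [258. 280.] [0.3894 0.055  0.0138]
eraser 0.58 [181. 213.] [0.5458 0.2283 0.0151]
sharpener 0.42 [155. 214.] [0.5443 0.2863 0.019 ]
```

View pics/scene0.png

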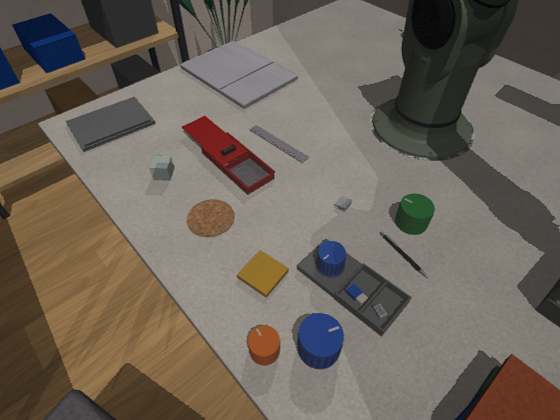

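View pics/top0.png

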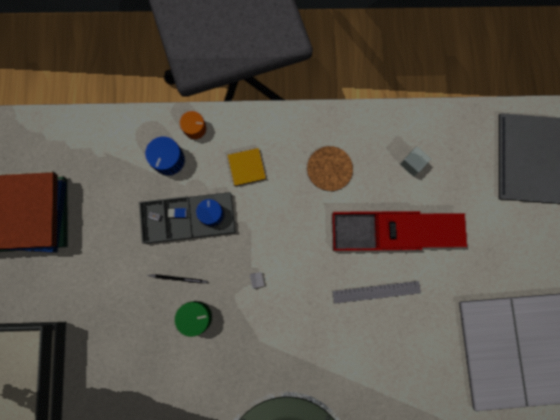

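The scene camera picture shows the small blue cap on the caddy at (330,258), with the big blue (320,340), orange (264,345) and green (415,213) look-alikes to be left alone. In the top picture the cap is at (210,211), the cork mat at (330,168) and the red box runs from (333,232) to (466,232) with its empty bay at the left (355,232) and the thumb grip at (392,230).

Run:
```python
from h import *
c=cam("top"); P=cloud(c); hsv=cv2.cvtColor(c["color"],cv2.COLOR_BGR2HSV)
z=P[...,2]; x=P[...,0]; y=P[...,1]
def fit(m,n):
    pts=P[m][:,:2].astype(np.float32); (cx,cy),r=cv2.minEnclosingCircle(pts); print(n,len(pts),"mean",pts.mean(0),"mec",cx,cy,r,"rect",cv2.minAreaRect(pts))
near=(abs(x-.545)<.05)&(abs(y-.153)<.05)
fit(near&(z>.057)&(z<.07),"cap top")
fit((hsv[...,0]<20)&(hsv[...,1]>90)&(abs(x-.646)<.08)&(abs(y+.115)<.08),"mat")
red=((hsv[...,0]<8)|(hsv[...,0]>172))&(hsv[...,1]>150)&(y<-.05)
fit(red&(z<.03),"red")
fit((y<-.05)&(y>-.35)&(abs(x-.49)<.03)&(z>.03),"grip")
fit((abs(x-.49)<.06)&(abs(y+.168)<.06)&(z<.008)&(z>.0)&(abs(x-.49)<.035)&(abs(y+.168)<.045),"bayfloor")
fit((abs(x-.54)<.08)&(abs(y-.2)<.13)&(z>.012)&(z<.026),"caddy")
print(atz(c,[211,211],.063),atz(c,[330,168],.004),atz(c,[354,233],.003),atz(c,[391,229],.0355))
```

```text
cap top 504 mean [0.5405 0.1592] mec 0.540817141532898 0.15910758078098297 0.027927430346608162 rect ((0.5411918759346008, 0.15865513682365417), (0.054402194917201996, 0.05365799739956856), 88.09020233154297)
mat 1609 mean [ 0.6462 -0.118 ] mec 0.6476218700408936 -0.1185397282242775 0.05540633574128151 rect ((0.6461779475212097, -0.11829493194818497), (0.10729720443487167, 0.10722750425338745), 29.11478042602539)
red 3208 mean [ 0.4918 -0.3016] mec 0.4926808774471283 -0.267794668674469 0.1553737372159958 rect ((0.49097833037376404, -0.2684091329574585), (0.30323588848114014, 0.08713079988956451), 88.57874298095703)
grip 156 mean [ 0.4913 -0.2583] mec 0.48672664165496826 -0.28284716606140137 0.06264225393533707 rect ((0.4887621998786926, -0.28288930654525757), (0.12485653162002563, 0.05687420442700386), 88.62813568115234)
bayfloor 1089 mean [ 0.4904 -0.1678] mec 0.4931317865848541 -0.16770438849925995 0.05463099107146263 rect ((0.49041640758514404, -0.16807742416858673), (0.06868340075016022, 0.08995246142148972), 0.3542902171611786)
caddy 1959 mean [0.5396 0.1927] mec 0.5504659414291382 0.19407320022583008 0.14059364795684814 rect ((0.550929069519043, 0.1941155046224594), (0.12146473675966263, 0.25593069195747375), 5.219513893127441)
[0.5411 0.1529 0.063 ] [ 0.6466 -0.1192  0.004 ] [ 0.4911 -0.1685  0.003 ] [ 0.4946 -0.2469  0.0355]
```

Request:
{"name": "play_rows", "arguments": {"commands": [{"slide": [0, 0, 0], "twist": [0, 0, 0.149], "claw": 1}, {"slide": [0, 0, 0], "twist": [0, 0, 0.149], "claw": 1}]}}

```text
t: 1.75
tool_pos: [0.2044, 0.5906, 0.2313]
ee_rot: [-0.0, 0.313, 0.95, 0.0]
contact_force: [-0.3, 0.1, 0.2]
width: 0.0852
gripper_force: 0.0
```

```bash
python3 -c "
from h import *
s=get_state();print(s['joint_pos'],s['tool_pos'],s['ee_rot'])"
```

```text
[-1.3573  0.5219  0.0369  1.6024 -0.0218  1.0176 -0.3799] [0.2044 0.5906 0.2313] [-0.0001  0.3131  0.9497  0.    ]
```

Request:
{"name": "play_rows", "arguments": {"commands": [{"slide": [-0.0294, -0.0082, 0.002], "twist": [0, 0, 0], "claw": 1}, {"slide": [-0.0294, -0.0082, 0.002], "twist": [0, 0, 0], "claw": 1}, {"slide": [-0.0294, -0.0082, 0.002], "twist": [0, 0, 0], "claw": 1}, {"slide": [-0.0294, -0.0082, 0.002], "twist": [0, 0, 0], "claw": 1}, {"slide": [-0.0294, -0.0082, 0.002], "twist": [0, 0, 0], "claw": 1}, {"slide": [-0.0294, -0.0082, 0.002], "twist": [0, 0, 0], "claw": 1}, {"slide": [-0.0294, -0.0082, 0.002], "twist": [0, 0, 0], "claw": 1}, {"slide": [-0.0294, -0.0082, 0.002], "twist": [0, 0, 0], "claw": 1}, {"slide": [-0.0294, -0.0082, 0.002], "twist": [0, 0, 0], "claw": 1}, {"slide": [-0.0294, -0.0082, 0.006], "twist": [0, 0, 0], "claw": 1}, {"slide": [-0.0294, -0.0082, 0.006], "twist": [0, 0, 0], "claw": 1}, {"slide": [-0.0294, -0.0082, 0.006], "twist": [0, 0, 0], "claw": 1}, {"slide": [-0.0294, -0.0082, 0.006], "twist": [0, 0, 0], "claw": 1}, {"slide": [-0.0294, -0.0082, 0.006], "twist": [0, 0, 0], "claw": 1}, {"slide": [-0.0294, -0.0082, 0.006], "twist": [0, 0, 0], "claw": 1}, {"slide": [-0.0294, -0.0082, 0.006], "twist": [0, 0, 0], "claw": 1}, {"slide": [-0.0294, -0.0082, 0.006], "twist": [0, 0, 0], "claw": 1}, {"slide": [-0.0294, -0.0082, 0.006], "twist": [0, 0, 0], "claw": 1}]}}

```text
t: 3.55
tool_pos: [0.5453, 0.1584, 0.1592]
ee_rot: [0.0, 0.31, 0.951, 0.0]
contact_force: [0.4, 0.5, -1.0]
width: 0.0856
gripper_force: 0.0
```

Request:
{"name": "play_rows", "arguments": {"commands": [{"slide": [0, 0, 0], "twist": [0, 0, 0.149], "claw": 1}, {"slide": [0, 0, 0], "twist": [0, 0, 0.149], "claw": 1}, {"slide": [0, 0, 0], "twist": [0, 0, 0.149], "claw": 1}, {"slide": [0, 0, 0], "twist": [0, 0, 0.149], "claw": 1}, {"slide": [0, 0, 0], "twist": [0, 0, 0.149], "claw": 1}, {"slide": [0, 0, 0], "twist": [0, 0, 0.149], "claw": 1}, {"slide": [0, 0, 0], "twist": [0, 0, 0.149], "claw": 1}, {"slide": [0, 0, 0], "twist": [0, 0, 0.149], "claw": 1}, {"slide": [0, 0, 0], "twist": [0, 0, 0.149], "claw": 1}, {"slide": [0, 0, 0], "twist": [0, 0, 0.149], "claw": 1}, {"slide": [0, 0, 0], "twist": [0, 0, 0.149], "claw": 1}, {"slide": [0, 0, 0], "twist": [0, 0, 0.149], "claw": 1}, {"slide": [0, 0, 0], "twist": [0, 0, 0.149], "claw": 1}, {"slide": [0, 0, 0], "twist": [0, 0, 0.149], "claw": 1}, {"slide": [0, 0, 0], "twist": [0, 0, 0.149], "claw": 1}, {"slide": [0, 0, 0], "twist": [0, 0, 0.149], "claw": 1}, {"slide": [0, 0, 0], "twist": [0, 0, 0.149], "claw": 1}, {"slide": [0, 0, 0], "twist": [0, 0, 0.149], "claw": 1}]}}

```text
t: 5.35
tool_pos: [0.5446, 0.1596, 0.1594]
ee_rot: [-0.0, 0.996, -0.088, 0.0]
contact_force: [-0.1, 0.6, -0.1]
width: 0.0852
gripper_force: 0.0
```

```bash
cat >> h.py <<'E'
def st():
    s=get_state(); q=s["ee_rot"]; R=Ro.from_quat([q[1],q[2],q[3],q[0]]).as_matrix()
    print("t",s["t"],"j",np.array(s["joint_pos"]),"\npos",np.array(s["tool_pos"]),"yawx",np.degrees(np.arctan2(R[1,0],R[0,0])),"tiltz",R[:,2],"F",np.array(s["contact_force"]),"M",np.array(s["moment"]),"w",s["width"],s["gripper_force"])
    return s,R
def to(target,R,p):
    "tool-frame slide"
    return R.T@(np.array(target)-p)
E
python3 - <<'E'
from h import *
s,R=st(); c=cam("wrist"); cv2.imwrite("pics/w1.png",c["color"]); P=cloud(c); z=P[...,2]
m=(abs(P[...,0]-.541)<.06)&(abs(P[...,1]-.158)<.06)&(z>.058)&(z<.07)
pts=P[m][:,:2].astype(np.float32); print(len(pts),cv2.minEnclosingCircle(pts),cv2.minAreaRect(pts),pts.mean(0),z[m].mean())
E
```

```text
t 5.35 j [-0.945   0.6857  0.8415  1.8514 -0.6459  0.9022 -1.5421] 
pos [0.5446 0.1596 0.1594] yawx -10.14394759403128 tiltz [ 0.0002  0.0002 -1.    ] F [-0.1225  0.5547 -0.1314] M [-0.0041 -0.0391  0.001 ] w 0.08516319299970963 0.0
3344 ((0.5415448546409607, 0.1584545224905014), 0.027666425332427025) ((0.5417343378067017, 0.1584770232439041), (0.05438583344221115, 0.054617740213871), 59.03771209716797) [0.5426 0.1582] 0.06339615940970751
```

View pics/w1.png

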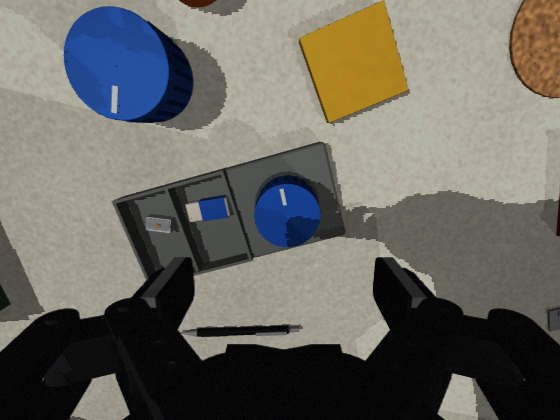

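The wrist picture shows the blue cap on the caddy at (287,212), the eraser at (208,208) and sharpener (160,224) beside it, with the open fingers at (190,265) and (378,265). The cap's axis is at (0.5415, 0.1584), so I descend and grip.

Request:
{"name": "play_rows", "arguments": {"commands": [{"slide": [-0.0027, 0.0017, 0.0146], "twist": [0, 0, 0], "claw": 1}, {"slide": [0, 0, 0.0146], "twist": [0, 0, 0], "claw": 1}, {"slide": [0, 0, 0.0146], "twist": [0, 0, 0], "claw": 1}, {"slide": [0, 0, 0.0146], "twist": [0, 0, 0], "claw": 1}, {"slide": [0, 0, 0.0146], "twist": [0, 0, 0], "claw": 1}, {"slide": [0, 0, 0.0146], "twist": [0, 0, 0], "claw": 1}, {"slide": [0, 0, 0.0146], "twist": [0, 0, 0], "claw": 1}, {"slide": [0, 0, 0.0146], "twist": [0, 0, 0], "claw": 1}, {"slide": [0, 0, 0.0146], "twist": [0, 0, 0], "claw": 1}, {"slide": [0, 0, 0], "twist": [0, 0, 0], "claw": 0.4}, {"slide": [0, 0, 0], "twist": [0, 0, 0], "claw": 0}, {"slide": [0, 0, 0], "twist": [0, 0, 0], "claw": 0}, {"slide": [0, 0, 0], "twist": [0, 0, 0], "claw": 0}]}}

```text
t: 6.7
tool_pos: [0.5417, 0.1574, 0.0286]
ee_rot: [0.0, 0.996, -0.086, 0.0]
contact_force: [-2.8, -5.1, 2.8]
width: 0.0541
gripper_force: 63.8
```

```bash
python3 -c "
from h import *
st()"
```

```text
t 6.7 j [-0.8237  0.8482  0.6479  1.9172 -0.8235  0.664  -1.3979] 
pos [0.5417 0.1574 0.0286] yawx -9.842053851638536 tiltz [ 0.0006 -0.0006 -1.    ] F [-2.798  -5.0699  2.7832] M [-1.2228  0.548   0.0156] w 0.054055549297137157 63.75087660737336
```

Request:
{"name": "play_rows", "arguments": {"commands": [{"slide": [0, 0, 0], "twist": [0, 0, -0.149], "claw": 0}, {"slide": [0, 0, 0], "twist": [0, 0, -0.149], "claw": 0}, {"slide": [0, 0, -0.0002], "twist": [0, 0, -0.149], "claw": 0}, {"slide": [0, 0, -0.0003], "twist": [0, 0, -0.149], "claw": 0}, {"slide": [0, 0, -0.0003], "twist": [0, 0, -0.149], "claw": 0}, {"slide": [0, 0, -0.0003], "twist": [0, 0, -0.149], "claw": 0}, {"slide": [0, 0, -0.0003], "twist": [0, 0, -0.149], "claw": 0}, {"slide": [0, 0, -0.0003], "twist": [0, 0, -0.149], "claw": 0}, {"slide": [0, 0, -0.0003], "twist": [0, 0, -0.149], "claw": 0}, {"slide": [0, 0, -0.0003], "twist": [0, 0, -0.149], "claw": 0}]}}

```text
t: 7.7
tool_pos: [0.5414, 0.1582, 0.0308]
ee_rot: [-0.0, 0.789, 0.615, -0.0]
contact_force: [-3.6, 1.0, 0.3]
width: 0.0538
gripper_force: 63.8
```

```bash
python3 -c "
from h import *
st()"
```

```text
t 7.7 j [-0.5841  0.7403  0.2775  1.9045 -0.364   0.5458 -0.3079] 
pos [0.5414 0.1582 0.0308] yawx 75.9080641115411 tiltz [-0.0001  0.     -1.    ] F [-3.5883  1.007   0.3096] M [ 0.0745  1.0139 -0.0675] w 0.053844140032693014 63.75965438783169
```

Request:
{"name": "play_rows", "arguments": {"commands": [{"slide": [0, 0, -0.0003], "twist": [0, 0, -0.149], "claw": 0}, {"slide": [0, 0, -0.0003], "twist": [0, 0, -0.149], "claw": 0}, {"slide": [0, 0, -0.0003], "twist": [0, 0, -0.149], "claw": 0}, {"slide": [0, 0, -0.0003], "twist": [0, 0, -0.149], "claw": 0}, {"slide": [0, 0, -0.0003], "twist": [0, 0, -0.149], "claw": 0}, {"slide": [0, 0, -0.0003], "twist": [0, 0, -0.149], "claw": 0}, {"slide": [0, 0, -0.0003], "twist": [0, 0, -0.149], "claw": 0}, {"slide": [0, 0, -0.0003], "twist": [0, 0, -0.149], "claw": 0}, {"slide": [0, 0, -0.0003], "twist": [0, 0, -0.149], "claw": 0}, {"slide": [0, 0, -0.0003], "twist": [0, 0, -0.149], "claw": 0}, {"slide": [0, 0, -0.0003], "twist": [0, 0, -0.149], "claw": 0}, {"slide": [0, 0, -0.0002], "twist": [0, 0, -0.149], "claw": 0}, {"slide": [0, 0, -0.0003], "twist": [0, 0, -0.149], "claw": 0}, {"slide": [0, 0, -0.0003], "twist": [0, 0, -0.149], "claw": 0}, {"slide": [0, 0, -0.0003], "twist": [0, 0, -0.149], "claw": 0}]}}

```text
t: 9.2
tool_pos: [0.5404, 0.1572, 0.035]
ee_rot: [-0.001, -0.207, 0.978, -0.001]
contact_force: [-11.3, -1.8, 7.2]
width: 0.0539
gripper_force: 64.5
```

```bash
python3 -c "
from h import *
st()"
```

```text
t 9.2 j [-0.1773  0.7181 -0.2977  1.8826  0.354   0.595   1.2864] 
pos [0.5404 0.1572 0.035 ] yawx -156.08093444054447 tiltz [-0.0018 -0.0022 -1.    ] F [-11.31    -1.7775   7.1788] M [-0.5026  2.3298 -0.3598] w 0.053944346934812586 64.48589790612459
```

Request:
{"name": "play_rows", "arguments": {"commands": [{"slide": [0, 0, -0.0005], "twist": [0, 0, -0.149], "claw": 0}, {"slide": [0, 0, -0.0004], "twist": [0, 0, -0.149], "claw": 0}, {"slide": [0, 0, -0.0003], "twist": [0, 0, -0.149], "claw": 0}, {"slide": [0, 0, -0.0003], "twist": [0, 0, -0.149], "claw": 0}, {"slide": [0, 0, -0.0003], "twist": [0, 0, -0.149], "claw": 0}, {"slide": [0, 0, -0.0003], "twist": [0, 0, -0.149], "claw": 0}, {"slide": [0, 0, -0.0003], "twist": [0, 0, -0.149], "claw": 0}, {"slide": [0, 0, -0.0003], "twist": [0, 0, -0.149], "claw": 0}]}}

```text
t: 10.0
tool_pos: [0.5409, 0.1568, 0.0374]
ee_rot: [0.001, 0.721, -0.693, 0.001]
contact_force: [-6.0, -3.0, 0.3]
width: 0.0538
gripper_force: 63.8
```

```bash
python3 -c "
from h import *
st()"
```

```text
t 10.0 j [ 0.0312  0.7709 -0.6     1.8703  0.6529  0.7085  2.2282] 
pos [0.5409 0.1568 0.0374] yawx -87.78590053168193 tiltz [-0.001  -0.0027 -1.    ] F [-5.9917 -3.0132  0.3301] M [-0.7105  1.3837 -0.1124] w 0.0537830657052478 63.81537722423673
```

Request:
{"name": "play_rows", "arguments": {"commands": [{"slide": [0, 0, 0], "twist": [0, 0, 0], "claw": 1}, {"slide": [0, 0, 0], "twist": [0, 0, 0], "claw": 1}, {"slide": [0, 0, 0], "twist": [0, 0, 0.149], "claw": 1}, {"slide": [0, 0, 0], "twist": [0, 0, 0.149], "claw": 1}, {"slide": [0, 0, 0], "twist": [0, 0, 0.149], "claw": 1}, {"slide": [0, 0, 0], "twist": [0, 0, 0.149], "claw": 1}, {"slide": [0, 0, 0], "twist": [0, 0, 0.149], "claw": 1}, {"slide": [0, 0, 0], "twist": [0, 0, 0.149], "claw": 1}, {"slide": [0, 0, 0], "twist": [0, 0, 0.149], "claw": 1}, {"slide": [0, 0, 0], "twist": [0, 0, 0.149], "claw": 1}, {"slide": [0, 0, 0], "twist": [0, 0, 0.149], "claw": 1}, {"slide": [0, 0, 0], "twist": [0, 0, 0.149], "claw": 1}, {"slide": [0, 0, 0], "twist": [0, 0, 0.149], "claw": 1}, {"slide": [0, 0, 0], "twist": [0, 0, 0.149], "claw": 1}, {"slide": [0, 0, 0], "twist": [0, 0, 0.149], "claw": 1}, {"slide": [0, 0, 0], "twist": [0, 0, 0.149], "claw": 1}, {"slide": [0, 0, 0], "twist": [0, 0, 0.149], "claw": 1}, {"slide": [0, 0, 0], "twist": [0, 0, 0.149], "claw": 1}]}}

```text
t: 11.8
tool_pos: [0.5422, 0.1585, 0.0379]
ee_rot: [0.001, 0.385, 0.923, 0.0]
contact_force: [1.0, -0.4, -0.6]
width: 0.0854
gripper_force: 0.0
```

Request:
{"name": "play_rows", "arguments": {"commands": [{"slide": [0, 0, 0], "twist": [0, 0, 0.149], "claw": 1}, {"slide": [0, 0, 0], "twist": [0, 0, 0.149], "claw": 1}, {"slide": [0, 0, 0], "twist": [0, 0, 0.149], "claw": 1}, {"slide": [0, 0, 0], "twist": [0, 0, 0.149], "claw": 1}, {"slide": [0, 0, 0], "twist": [0, 0, 0.149], "claw": 1}, {"slide": [0, 0, 0], "twist": [0, 0, 0.149], "claw": 1}, {"slide": [0, 0, 0], "twist": [0, 0, 0.149], "claw": 1}, {"slide": [0, 0, 0], "twist": [0, 0, 0.149], "claw": 1}, {"slide": [0, 0, 0], "twist": [0, 0, 0.149], "claw": 1}, {"slide": [0, 0, 0], "twist": [0, 0, 0.149], "claw": 1}, {"slide": [0, 0, 0], "twist": [0, 0, 0.149], "claw": 1}, {"slide": [0, 0, 0], "twist": [0, 0, 0.149], "claw": 1}, {"slide": [0, 0, 0], "twist": [0, 0, 0.149], "claw": 1}, {"slide": [0, 0, 0], "twist": [0, 0, 0.149], "claw": 1}, {"slide": [0, 0, 0], "twist": [0, 0, 0.149], "claw": 1}, {"slide": [0, 0, 0], "twist": [0, 0, 0.149], "claw": 1}, {"slide": [0, 0, 0], "twist": [0, 0, 0], "claw": 1}]}}

```text
t: 13.5
tool_pos: [0.542, 0.1588, 0.0377]
ee_rot: [0.0, 1.0, -0.013, 0.001]
contact_force: [-0.8, -0.2, -0.3]
width: 0.0852
gripper_force: 0.0
```

```bash
python3 -c "
from h import *
s,R=st(); print(to([.5415,.158,s['tool_pos'][2]],R,np.array(s['tool_pos'])))"
```

```text
t 13.5 j [-0.8064  0.8178  0.6155  1.9137 -0.7598  0.6568 -1.3093] 
pos [0.542  0.1588 0.0377] yawx -1.5396255116930848 tiltz [ 0.0016 -0.0002 -1.    ] F [-0.8311 -0.2281 -0.2789] M [ 0.0195 -0.0372 -0.0024] w 0.08519156159130396 0.0
[-0.0005  0.0008 -0.    ]
```

Request:
{"name": "play_rows", "arguments": {"commands": [{"slide": [-0.0005, 0.0008, 0], "twist": [0, 0, 0], "claw": 0.4}, {"slide": [0, 0, 0], "twist": [0, 0, 0], "claw": 0}, {"slide": [0, 0, 0], "twist": [0, 0, 0], "claw": 0}, {"slide": [0, 0, 0], "twist": [0, 0, 0], "claw": 0}, {"slide": [0, 0, -0.0003], "twist": [0, 0, -0.149], "claw": 0}, {"slide": [0, 0, -0.0003], "twist": [0, 0, -0.149], "claw": 0}, {"slide": [0, 0, -0.0003], "twist": [0, 0, -0.149], "claw": 0}, {"slide": [0, 0, -0.0003], "twist": [0, 0, -0.149], "claw": 0}, {"slide": [0, 0, -0.0003], "twist": [0, 0, -0.149], "claw": 0}, {"slide": [0, 0, -0.0003], "twist": [0, 0, -0.149], "claw": 0}, {"slide": [0, 0, -0.0003], "twist": [0, 0, -0.149], "claw": 0}, {"slide": [0, 0, -0.0003], "twist": [0, 0, -0.149], "claw": 0}, {"slide": [0, 0, -0.0003], "twist": [0, 0, -0.149], "claw": 0}, {"slide": [0, 0, -0.0003], "twist": [0, 0, -0.149], "claw": 0}, {"slide": [0, 0, -0.0003], "twist": [0, 0, -0.149], "claw": 0}, {"slide": [0, 0, -0.0003], "twist": [0, 0, -0.149], "claw": 0}, {"slide": [0, 0, -0.0003], "twist": [0, 0, -0.149], "claw": 0}, {"slide": [0, 0, -0.0003], "twist": [0, 0, -0.149], "claw": 0}, {"slide": [0, 0, -0.0003], "twist": [0, 0, -0.149], "claw": 0}, {"slide": [0, 0, -0.0003], "twist": [0, 0, -0.149], "claw": 0}]}}

```text
t: 15.5
tool_pos: [0.5408, 0.1575, 0.0425]
ee_rot: [-0.0, 0.377, 0.926, 0.0]
contact_force: [-4.9, 0.0, 3.0]
width: 0.0539
gripper_force: 62.3
```

Request:
{"name": "play_rows", "arguments": {"commands": [{"slide": [0, 0, -0.0003], "twist": [0, 0, -0.149], "claw": 0}, {"slide": [0, 0, -0.0003], "twist": [0, 0, -0.149], "claw": 0}, {"slide": [0, 0, -0.0003], "twist": [0, 0, -0.149], "claw": 0}, {"slide": [0, 0, -0.0003], "twist": [0, 0, -0.149], "claw": 0}, {"slide": [0, 0, -0.0003], "twist": [0, 0, -0.149], "claw": 0}, {"slide": [0, 0, -0.0003], "twist": [0, 0, -0.149], "claw": 0}, {"slide": [0, 0, -0.0003], "twist": [0, 0, -0.149], "claw": 0}, {"slide": [0, 0, -0.0003], "twist": [0, 0, -0.149], "claw": 0}]}}

```text
t: 16.3
tool_pos: [0.541, 0.157, 0.0448]
ee_rot: [0.0, -0.208, 0.978, -0.0]
contact_force: [-2.7, 0.5, 0.7]
width: 0.0538
gripper_force: 62.7
```

```bash
python3 -c "
from h import *
st()"
```

```text
t 16.3 j [-0.1678  0.7024 -0.3091  1.8809  0.35    0.611   1.2929] 
pos [0.541  0.157  0.0448] yawx -155.97023618427312 tiltz [ 0.0003 -0.0001 -1.    ] F [-2.6736  0.5041  0.7011] M [ 0.153   0.6134 -0.0916] w 0.053761971367015764 62.66465176558995
```

Request:
{"name": "play_rows", "arguments": {"commands": [{"slide": [0, 0, -0.0003], "twist": [0, 0, -0.149], "claw": 0}, {"slide": [0, 0, -0.0003], "twist": [0, 0, -0.149], "claw": 0}, {"slide": [0, 0, -0.0003], "twist": [0, 0, -0.149], "claw": 0}, {"slide": [0, 0, -0.0003], "twist": [0, 0, -0.149], "claw": 0}, {"slide": [0, 0, -0.0003], "twist": [0, 0, -0.149], "claw": 0}, {"slide": [0, 0, -0.0003], "twist": [0, 0, -0.149], "claw": 0}, {"slide": [0, 0, -0.002], "twist": [0, 0, 0], "claw": 0}, {"slide": [0, 0, -0.002], "twist": [0, 0, 0], "claw": 0}]}}

```text
t: 17.1
tool_pos: [0.5411, 0.157, 0.0505]
ee_rot: [0.0, -0.606, 0.796, 0.0]
contact_force: [-0.4, 0.5, -0.3]
width: 0.0538
gripper_force: 63.1
```

```bash
python3 -c "
from h import *
st()"
```

```text
t 17.1 j [-0.0067  0.7328 -0.541   1.8702  0.5669  0.6962  1.9916] 
pos [0.5411 0.157  0.0505] yawx -105.4152000505682 tiltz [ 0.0001  0.0002 -1.    ] F [-0.4103  0.5261 -0.3283] M [-0.0143  0.1551 -0.0443] w 0.053788192104403096 63.12338602649106
```

Request:
{"name": "play_rows", "arguments": {"commands": [{"slide": [0, 0, -0.0125], "twist": [0, 0, 0], "claw": 0}, {"slide": [0, 0, -0.0125], "twist": [0, 0, 0], "claw": 0}, {"slide": [0, 0, -0.0125], "twist": [0, 0, 0], "claw": 0}, {"slide": [0, 0, -0.0125], "twist": [0, 0, 0], "claw": 0}, {"slide": [0, 0, 0], "twist": [0, 0, 0.149], "claw": 0}, {"slide": [0, 0, 0], "twist": [0, 0, 0.149], "claw": 0}, {"slide": [0, 0, 0], "twist": [0, 0, 0.149], "claw": 0}, {"slide": [0, 0, 0], "twist": [0, 0, 0.149], "claw": 0}, {"slide": [0, 0, 0], "twist": [0, 0, 0.149], "claw": 0}, {"slide": [0, 0, 0], "twist": [0, 0, 0.149], "claw": 0}, {"slide": [0, 0, 0], "twist": [0, 0, 0.149], "claw": 0}, {"slide": [0, 0, 0], "twist": [0, 0, 0.149], "claw": 0}, {"slide": [0, 0, 0], "twist": [0, 0, 0], "claw": 0}]}}

```text
t: 18.4
tool_pos: [0.5412, 0.1578, 0.1012]
ee_rot: [0.0, -0.056, 0.998, 0.0]
contact_force: [0.4, -0.1, -0.5]
width: 0.054
gripper_force: 63.2
```

Request:
{"name": "play_rows", "arguments": {"commands": [{"slide": [-0.0068, -0.026, 0], "twist": [0, 0, 0], "claw": 0}, {"slide": [-0.0068, -0.026, 0], "twist": [0, 0, 0], "claw": 0}, {"slide": [-0.0068, -0.026, 0], "twist": [0, 0, 0], "claw": 0}, {"slide": [-0.0068, -0.026, 0], "twist": [0, 0, 0], "claw": 0}, {"slide": [-0.0068, -0.026, 0], "twist": [0, 0, 0], "claw": 0}, {"slide": [-0.0068, -0.026, 0], "twist": [0, 0, 0], "claw": 0}, {"slide": [-0.0068, -0.026, 0], "twist": [0, 0, 0], "claw": 0}, {"slide": [-0.0068, -0.026, 0], "twist": [0, 0, 0], "claw": 0}, {"slide": [-0.0068, -0.026, 0], "twist": [0, 0, 0], "claw": 0}, {"slide": [-0.0068, -0.026, 0], "twist": [0, 0, 0], "claw": 0}, {"slide": [-0.0068, -0.026, 0], "twist": [0, 0, 0], "claw": 0}, {"slide": [0, 0, 0.015], "twist": [0, 0, 0], "claw": 0}, {"slide": [0, 0, 0.015], "twist": [0, 0, 0], "claw": 0}, {"slide": [0, 0, 0.015], "twist": [0, 0, 0], "claw": 0}, {"slide": [0, 0, 0.01], "twist": [0, 0, 0], "claw": 0}, {"slide": [0, 0, 0], "twist": [0, 0, 0], "claw": 0}]}}

```text
t: 20.0
tool_pos: [0.647, -0.1173, 0.0435]
ee_rot: [-0.001, -0.058, 0.998, 0.0]
contact_force: [-0.4, -0.6, -1.0]
width: 0.0541
gripper_force: 63.3
```

Run:
```python
from h import *
s,R=st(); c=cam("scene"); cv2.imwrite("pics/s2.png",cv2.resize(c["color"][120:300,130:390],None,fx=3,fy=3))
```

```text
t 20.0 j [ 0.2605  0.8102 -0.2676  1.6165  0.2825  0.7558  1.5518] 
pos [ 0.647  -0.1173  0.0435] yawx -173.35525593799088 tiltz [-0.0026  0.0006 -1.    ] F [-0.4031 -0.6428 -0.9774] M [0.0017 0.0017 0.0045] w 0.05410835950164996 63.277076021549874
```

View pics/s2.png

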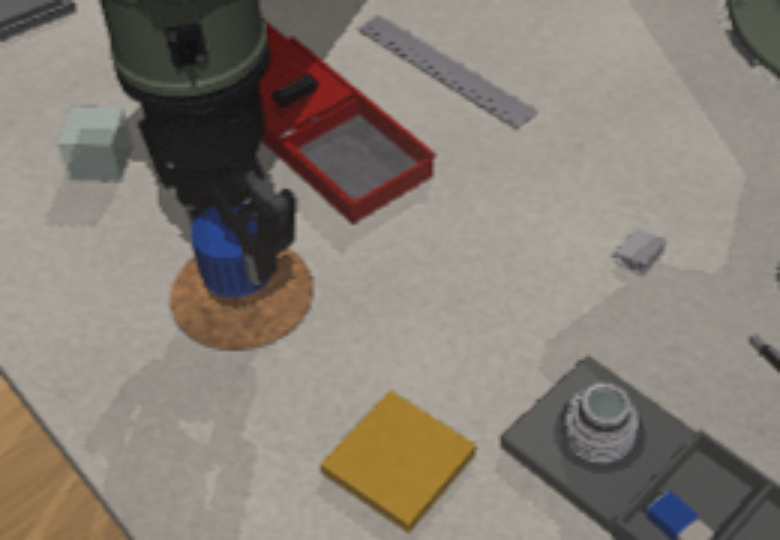

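The cap hangs upright above the mat (crop (230,245)), and the loupe stands in the pot at (605,405). I lower the cap.

Request:
{"name": "play_rows", "arguments": {"commands": [{"slide": [0, 0, 0.01], "twist": [0, 0, 0], "claw": 0}, {"slide": [0, 0, 0.008], "twist": [0, 0, 0], "claw": 0}, {"slide": [0, 0, 0.005], "twist": [0, 0, 0], "claw": 0}, {"slide": [0, 0, 0.002], "twist": [0, 0, 0], "claw": 0}, {"slide": [0, 0, 0.001], "twist": [0, 0, 0], "claw": 0}, {"slide": [0, 0, 0.001], "twist": [0, 0, 0], "claw": 0}]}}

```text
t: 20.65
tool_pos: [0.6481, -0.1183, 0.0184]
ee_rot: [0.0, -0.057, 0.998, -0.0]
contact_force: [-0.3, -0.3, 0.1]
width: 0.0542
gripper_force: 63.3
```

Request:
{"name": "play_rows", "arguments": {"commands": [{"slide": [0, 0, 0], "twist": [0, 0, 0], "claw": 0}, {"slide": [0, 0, 0.0005], "twist": [0, 0, 0], "claw": 0}, {"slide": [0, 0, 0.0005], "twist": [0, 0, 0], "claw": 0}]}}

```text
t: 20.95
tool_pos: [0.648, -0.1183, 0.0174]
ee_rot: [0.0, -0.057, 0.998, -0.0]
contact_force: [-0.7, -0.7, -0.7]
width: 0.0541
gripper_force: 63.3
```

Request:
{"name": "play_rows", "arguments": {"commands": [{"slide": [0, 0, 0.0005], "twist": [0, 0, 0], "claw": 0}, {"slide": [0, 0, 0.0005], "twist": [0, 0, 0], "claw": 0}, {"slide": [0, 0, 0.0005], "twist": [0, 0, 0], "claw": 0}, {"slide": [0, 0, 0.0005], "twist": [0, 0, 0], "claw": 0}]}}

```text
t: 21.35
tool_pos: [0.6479, -0.1182, 0.0153]
ee_rot: [-0.0, -0.057, 0.998, -0.0]
contact_force: [-0.5, 0.1, -0.4]
width: 0.0535
gripper_force: 63.3
```

Request:
{"name": "play_rows", "arguments": {"commands": [{"slide": [0, 0, 0.0005], "twist": [0, 0, 0], "claw": 0}, {"slide": [0, 0, 0.0005], "twist": [0, 0, 0], "claw": 0}, {"slide": [0, 0, 0.0005], "twist": [0, 0, 0], "claw": 0}]}}

```text
t: 21.65
tool_pos: [0.648, -0.1183, 0.0151]
ee_rot: [0.0, -0.057, 0.998, -0.0]
contact_force: [-11.8, 1.2, 29.5]
width: 0.054
gripper_force: 66.2
```

Request:
{"name": "play_rows", "arguments": {"commands": [{"slide": [0, 0, -0.0007], "twist": [0, 0, 0], "claw": 0}, {"slide": [0, 0, 0], "twist": [0, 0, 0], "claw": 0.8}, {"slide": [0, 0, 0], "twist": [0, 0, 0], "claw": 1}, {"slide": [0, 0, 0], "twist": [0, 0, 0], "claw": 1}, {"slide": [0, 0, -0.01], "twist": [0, 0, 0], "claw": 1}, {"slide": [0, 0, -0.02], "twist": [0, 0, 0], "claw": 1}, {"slide": [0, 0, -0.03], "twist": [0, 0, 0], "claw": 1}, {"slide": [0, 0, -0.03], "twist": [0, 0, 0], "claw": 1}, {"slide": [0.0075, 0.0286, 0], "twist": [0, 0, 0], "claw": 1}, {"slide": [0.0075, 0.0286, 0], "twist": [0, 0, 0], "claw": 1}, {"slide": [0.0075, 0.0286, 0], "twist": [0, 0, 0], "claw": 1}, {"slide": [0.0075, 0.0286, 0], "twist": [0, 0, 0], "claw": 1}, {"slide": [0.0075, 0.0286, 0], "twist": [0, 0, 0], "claw": 1}, {"slide": [0.0075, 0.0286, 0], "twist": [0, 0, 0], "claw": 1}, {"slide": [0.0075, 0.0286, 0], "twist": [0, 0, 0], "claw": 1}, {"slide": [0.0075, 0.0286, 0], "twist": [0, 0, 0], "claw": 1}, {"slide": [0.0075, 0.0286, 0], "twist": [0, 0, 0], "claw": 1}, {"slide": [0.0075, 0.0286, 0], "twist": [0, 0, 0], "claw": 1}, {"slide": [0, 0, 0], "twist": [0, 0, 0], "claw": 1}]}}

```text
t: 23.55
tool_pos: [0.5395, 0.1617, 0.1053]
ee_rot: [0.0, -0.06, 0.998, 0.001]
contact_force: [-0.2, -0.4, -0.8]
width: 0.0851
gripper_force: 0.0
```

Run:
```python
from h import *
s,R=st(); c=cam("wrist"); t=cam("top"); P=cloud(c); z=P[...,2]
a=np.hstack([c["color"],t["color"]])[::1]; cv2.imwrite("pics/w3.png",cv2.resize(a,(800,300),interpolation=cv2.INTER_AREA))
m=(abs(P[...,0]-.541)<.03)&(abs(P[...,1]-.157)<.03)&(z>.05)&(z<.063)
pts=P[m][:,:2].astype(np.float32); print(len(pts),cv2.minEnclosingCircle(pts),cv2.minAreaRect(pts),z[m].mean())
Q=cloud(t); q=(abs(Q[...,0]-.647)<.05)&(abs(Q[...,1]+.118)<.05)&(Q[...,2]>.03); p=Q[q]; print("cap",len(p),p.mean(0),np.percentile(p[:,2],[5,50,95]))
```

```text
t 23.55 j [-0.1836  0.6029 -0.2952  1.8586  0.2517  0.7153  1.0695] 
pos [0.5395 0.1617 0.1053] yawx -173.16399314524546 tiltz [ 0.0003  0.002  -1.    ] F [-0.2101 -0.4117 -0.8268] M [ 0.0372  0.0165 -0.0324] w 0.08509683830278116 0.0
1759 ((0.5410325527191162, 0.1596241295337677), 0.016310149803757668) ((0.5411654710769653, 0.15982380509376526), (0.03220461681485176, 0.031470056623220444), 16.8474063873291) 0.05530396080105091
cap 500 [ 0.6459 -0.1147  0.0492] [0.0384 0.0502 0.0528]
```

View pics/w3.png

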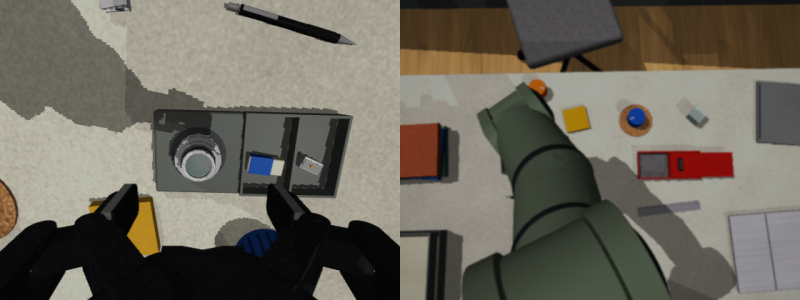

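Wrist view (left half): the loupe stands in the neck at about (198,163), with the eraser and sharpener undisturbed. Top view (right half): the blue cap stands upright in the middle of the mat at (636,118).

Request:
{"name": "play_rows", "arguments": {"commands": [{"slide": [-0.0011, -0.0034, 0.01], "twist": [0, 0, 0], "claw": 0.7}, {"slide": [0, 0, 0.015], "twist": [0, 0, 0], "claw": 0.7}, {"slide": [0, 0, 0.015], "twist": [0, 0, 0], "claw": 0.7}, {"slide": [0, 0, 0.013], "twist": [0, 0, 0], "claw": 0.7}, {"slide": [0, 0, 0.006], "twist": [0, 0, 0], "claw": 0.7}, {"slide": [0, 0, 0], "twist": [0, 0, 0], "claw": 0.7}]}}

```text
t: 24.25
tool_pos: [0.5417, 0.1539, 0.0442]
ee_rot: [-0.001, -0.057, 0.998, -0.0]
contact_force: [0.3, -0.2, 1.5]
width: 0.0596
gripper_force: 0.0
```

Request:
{"name": "play_rows", "arguments": {"commands": [{"slide": [0.001, 0.0043, -0.0008], "twist": [0, 0, 0], "claw": 0.7}, {"slide": [0, 0, 0], "twist": [0, 0, 0], "claw": 0.7}, {"slide": [0, 0, 0], "twist": [0, 0, 0], "claw": 0.7}]}}

```text
t: 24.55
tool_pos: [0.5411, 0.1586, 0.0469]
ee_rot: [0.0, -0.057, 0.998, 0.0]
contact_force: [-0.0, 0.0, -0.5]
width: 0.0599
gripper_force: 0.0
```

Request:
{"name": "play_rows", "arguments": {"commands": [{"slide": [0, 0, 0.0018], "twist": [0, 0, 0], "claw": 0.7}, {"slide": [0, 0, 0], "twist": [0, 0, 0], "claw": 0.5}, {"slide": [0, 0, 0], "twist": [0, 0, 0], "claw": 0.5}]}}

```text
t: 24.85
tool_pos: [0.5408, 0.1582, 0.0445]
ee_rot: [-0.0, -0.057, 0.998, -0.0]
contact_force: [-1.0, -0.5, -0.6]
width: 0.0424
gripper_force: 0.0
```

```bash
python3 -c "
from h import *
st();st()"
```

```text
t 24.85 j [-0.2065  0.6979 -0.257   1.8823  0.2944  0.5982  1.034 ] 
pos [0.5408 0.1582 0.0445] yawx -173.46670949318823 tiltz [-0.     -0.0001 -1.    ] F [-0.9525 -0.5446 -0.5974] M [-0.0049 -0.0393 -0.0089] w 0.042393298717097294 0.0
t 24.85 j [-0.2065  0.6979 -0.257   1.8823  0.2944  0.5982  1.034 ] 
pos [0.5408 0.1582 0.0445] yawx -173.46670949318823 tiltz [-0.     -0.0001 -1.    ] F [-0.9525 -0.5446 -0.5974] M [-0.0049 -0.0393 -0.0089] w 0.042393298717097294 0.0
```

Request:
{"name": "play_rows", "arguments": {"commands": [{"slide": [0, 0, 0], "twist": [0, 0, 0], "claw": 0.2}, {"slide": [0, 0, 0], "twist": [0, 0, 0], "claw": 0}, {"slide": [0, 0, 0], "twist": [0, 0, 0], "claw": 0}]}}

```text
t: 25.15
tool_pos: [0.5408, 0.1582, 0.0449]
ee_rot: [0.0, -0.057, 0.998, -0.0]
contact_force: [-2.1, -0.4, 8.5]
width: 0.0293
gripper_force: 58.6
```

Request:
{"name": "play_rows", "arguments": {"commands": [{"slide": [0, 0, -0.003], "twist": [0, 0, 0], "claw": 0}, {"slide": [0, 0, -0.005], "twist": [0, 0, 0], "claw": 0}, {"slide": [0, 0, -0.012], "twist": [0, 0, 0], "claw": 0}, {"slide": [0, 0, -0.02], "twist": [0, 0, 0], "claw": 0}, {"slide": [0, 0, -0.02], "twist": [0, 0, 0], "claw": 0}, {"slide": [0, 0, 0], "twist": [0, 0, 0], "claw": 0}]}}

```text
t: 25.75
tool_pos: [0.5422, 0.1587, 0.1076]
ee_rot: [0.002, -0.057, 0.998, 0.001]
contact_force: [-0.8, -0.5, -0.6]
width: 0.0292
gripper_force: 59.3
```

Request:
{"name": "play_rows", "arguments": {"commands": [{"slide": [0.0073, -0.0265, 0], "twist": [0, 0, 0], "claw": 0}, {"slide": [0.0073, -0.0265, 0], "twist": [0, 0, 0], "claw": 0}, {"slide": [0.0073, -0.0265, 0], "twist": [0, 0, 0], "claw": 0}, {"slide": [0.0073, -0.0265, 0], "twist": [0, 0, 0], "claw": 0}, {"slide": [0.0073, -0.0265, 0], "twist": [0, 0, 0], "claw": 0}, {"slide": [0.0073, -0.0265, 0], "twist": [0, 0, 0], "claw": 0}, {"slide": [0.0073, -0.0265, 0], "twist": [0, 0, 0], "claw": 0}, {"slide": [0.0073, -0.0265, 0], "twist": [0, 0, 0], "claw": 0}, {"slide": [0.0073, -0.0265, 0], "twist": [0, 0, 0], "claw": 0}, {"slide": [0.0073, -0.0265, 0], "twist": [0, 0, 0], "claw": 0}, {"slide": [0.0073, -0.0265, 0], "twist": [0, 0, 0], "claw": 0}, {"slide": [0.0073, -0.0265, 0], "twist": [0, 0, 0], "claw": 0}, {"slide": [0, 0, 0], "twist": [0, 0, 0], "claw": 0}, {"slide": [0, 0, 0], "twist": [0, 0, 0], "claw": 0}]}}

```text
t: 27.15
tool_pos: [0.4899, -0.1679, 0.1046]
ee_rot: [0.0, -0.056, 0.998, 0.0]
contact_force: [0.5, 0.8, -0.7]
width: 0.0293
gripper_force: 59.4
```

Run:
```python
from h import *
s,R=st(); c=cam("wrist"); cv2.imwrite("pics/w4.png",c["color"]); P=cloud(c); z=P[...,2]
hsv=cv2.cvtColor(c["color"],cv2.COLOR_BGR2HSV)
# grip bar, points above lid
m=(z>.032)&(z<.039)&(P[...,1]<-.2)&(P[...,1]>-.3)&(abs(P[...,0]-.49)<.05); p=P[m]; print("grip",len(p)); 
if len(p)>20: print(cv2.minAreaRect(p[:,:2].astype(np.float32)),p.mean(0))
for th in("bay","lid_grip"):
    for r in spot_point("wrist",th)[:2]: print(th,r["confidence"],r["pixel"],atz(c,r["pixel"],.003 if th=="bay" else .0355))
```

```text
t 27.15 j [ 0.4409  0.5487 -0.3009  1.9755  0.2569  0.6536  1.6603] 
pos [ 0.4899 -0.1679  0.1046] yawx -173.52662965448008 tiltz [ 0.      0.0001 -1.    ] F [ 0.5266  0.7741 -0.6749] M [ 0.0134 -0.0212 -0.0138] w 0.029300827104716383 59.36889410018921
grip 1035
((0.49306926131248474, -0.25024914741516113), (0.014433098956942558, 0.04018236696720123), 88.90044403076172) [ 0.4921 -0.2494  0.0357]
bay 0.59 [279.0, 214.2] [ 0.4944 -0.1695  0.003 ]
lid_grip 0.9 [166.8, 214.4] [ 0.4946 -0.2518  0.0355]
```

View pics/w4.png

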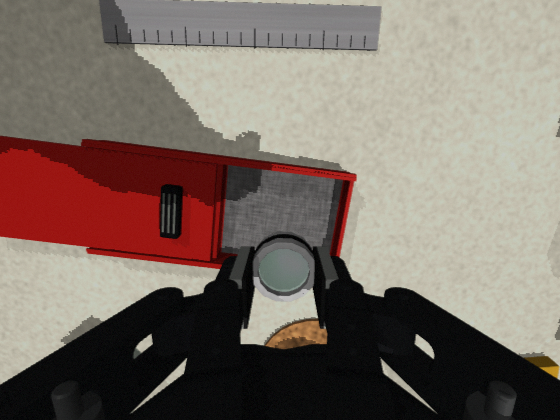

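The wrist view shows the loupe held at (285,268) above the empty bay, with the thumb grip at (171,211). The bay is straight beneath, so I lower the loupe.

Request:
{"name": "play_rows", "arguments": {"commands": [{"slide": [-0.0024, -0.0013, 0.02], "twist": [0, 0, 0], "claw": 0}, {"slide": [0, 0, 0.02], "twist": [0, 0, 0], "claw": 0}, {"slide": [0, 0, 0.02], "twist": [0, 0, 0], "claw": 0}, {"slide": [0, 0, 0.015], "twist": [0, 0, 0], "claw": 0}, {"slide": [0, 0, 0.01], "twist": [0, 0, 0], "claw": 0}, {"slide": [0, 0, 0.006], "twist": [0, 0, 0], "claw": 0}, {"slide": [0, 0, 0.002], "twist": [0, 0, 0], "claw": 0}, {"slide": [0, 0, 0.001], "twist": [0, 0, 0], "claw": 0}, {"slide": [0, 0, 0], "twist": [0, 0, 0], "claw": 0}, {"slide": [0, 0, 0], "twist": [0, 0, 0], "claw": 0}]}}

```text
t: 28.3
tool_pos: [0.4928, -0.1688, 0.011]
ee_rot: [0.0, -0.057, 0.998, -0.0]
contact_force: [0.1, 0.1, -0.5]
width: 0.0293
gripper_force: 59.4
```

Request:
{"name": "play_rows", "arguments": {"commands": [{"slide": [0, 0, 0.0007], "twist": [0, 0, 0], "claw": 0}, {"slide": [0, 0, 0.0007], "twist": [0, 0, 0], "claw": 0}, {"slide": [0, 0, 0.0007], "twist": [0, 0, 0], "claw": 0}, {"slide": [0, 0, 0.0005], "twist": [0, 0, 0], "claw": 0}, {"slide": [0, 0, 0], "twist": [0, 0, 0], "claw": 0}]}}

```text
t: 28.8
tool_pos: [0.4925, -0.1687, 0.0078]
ee_rot: [-0.0, -0.057, 0.998, 0.0]
contact_force: [0.6, 0.1, -0.1]
width: 0.0292
gripper_force: 59.4
```

Request:
{"name": "play_rows", "arguments": {"commands": [{"slide": [0, 0, 0.0004], "twist": [0, 0, 0], "claw": 0}, {"slide": [0, 0, 0.0004], "twist": [0, 0, 0], "claw": 0}, {"slide": [0, 0, 0], "twist": [0, 0, 0], "claw": 0}]}}

```text
t: 29.1
tool_pos: [0.4926, -0.1687, 0.0074]
ee_rot: [0.0, -0.057, 0.998, -0.0]
contact_force: [-1.6, 1.4, 7.5]
width: 0.029
gripper_force: 60.1
```

Request:
{"name": "play_rows", "arguments": {"commands": [{"slide": [0, 0, 0], "twist": [0, 0, 0], "claw": 0.5}, {"slide": [0, 0, 0], "twist": [0, 0, 0], "claw": 0.5}, {"slide": [0, 0, 0], "twist": [0, 0, 0], "claw": 0.5}, {"slide": [0, 0, -0.01], "twist": [0, 0, 0], "claw": 0.5}, {"slide": [0, 0, -0.02], "twist": [0, 0, 0], "claw": 0.5}, {"slide": [0, 0, -0.025], "twist": [0, 0, 0], "claw": 0.5}, {"slide": [0, 0, -0.03], "twist": [0, 0, 0.133], "claw": 0.5}, {"slide": [0, -0.02, 0], "twist": [0, 0, 0], "claw": 0.5}, {"slide": [0, -0.02, 0], "twist": [0, 0, 0], "claw": 0.5}, {"slide": [-0.001, -0.02, 0], "twist": [0, 0, 0], "claw": 0.5}, {"slide": [-0.001, -0.021, 0], "twist": [0, 0, 0], "claw": 0.5}, {"slide": [0, 0, 0.01], "twist": [0, 0, 0], "claw": 0.5}, {"slide": [0, 0, 0], "twist": [0, 0, 0], "claw": 0.5}, {"slide": [0, 0, 0], "twist": [0, 0, 0], "claw": 0.5}]}}

```text
t: 30.5
tool_pos: [0.493, -0.2488, 0.0822]
ee_rot: [-0.0, 0.009, 1.0, 0.0]
contact_force: [0.6, 0.4, -0.7]
width: 0.0428
gripper_force: 0.0
```

Run:
```python
from h import *
s,R=st(); c=cam("wrist"); cv2.imwrite("pics/w5.png",c["color"]); P=cloud(c); z=P[...,2]
m=(z>.032)&(z<.039)&(P[...,1]<-.2)&(P[...,1]>-.3)&(abs(P[...,0]-.49)<.05); p=P[m]; print("grip",len(p)); 
if len(p)>20: print(cv2.minAreaRect(p[:,:2].astype(np.float32)),p.mean(0))
```

```text
t 30.5 j [ 0.5447  0.6228 -0.2549  1.899   0.2447  0.6504  1.6926] 
pos [ 0.493  -0.2488  0.0822] yawx 178.9660418810817 tiltz [-0.0004  0.0006 -1.    ] F [ 0.5915  0.4357 -0.6658] M [ 0.0412 -0.0227 -0.0348] w 0.04277234330670219 0.0
grip 1156
((0.4928460717201233, -0.25068366527557373), (0.013397314585745335, 0.03993859887123108), 89.23506164550781) [ 0.4918 -0.2504  0.0358]
```

View pics/w5.png

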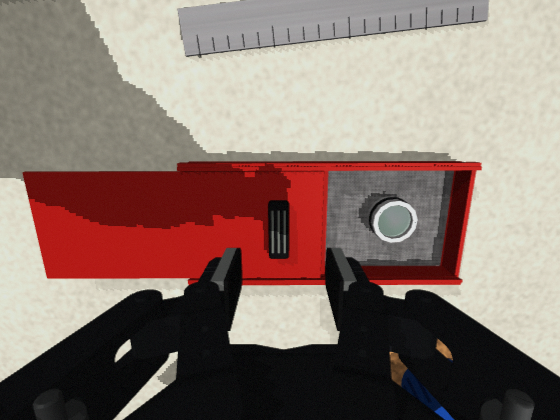

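The loupe lies flat in the bay at (393,221); the thumb grip at (279,229) is between the fingers. I descend onto the grip.

Request:
{"name": "play_rows", "arguments": {"commands": [{"slide": [0, -0.0017, 0.015], "twist": [0, 0, 0], "claw": 0.5}, {"slide": [0, 0, 0.015], "twist": [0, 0, 0], "claw": 0.5}, {"slide": [0, 0, 0.014], "twist": [0, 0, 0], "claw": 0.5}, {"slide": [0, 0, 0.008], "twist": [0, 0, 0], "claw": 0.5}, {"slide": [0, 0, 0], "twist": [0, 0, 0], "claw": 0.5}, {"slide": [0, 0, 0], "twist": [0, 0, 0], "claw": 0.5}]}}

```text
t: 31.15
tool_pos: [0.493, -0.2513, 0.03]
ee_rot: [-0.0, 0.009, 1.0, 0.0]
contact_force: [0.5, 0.2, 0.9]
width: 0.0429
gripper_force: 0.0
```

Request:
{"name": "play_rows", "arguments": {"commands": [{"slide": [0, 0, 0.001], "twist": [0, 0, 0], "claw": 0.3}, {"slide": [0, 0, 0], "twist": [0, 0, 0], "claw": 0.1}, {"slide": [0, 0, 0], "twist": [0, 0, 0], "claw": 0}, {"slide": [0, 0, 0], "twist": [0, 0, 0], "claw": 0}, {"slide": [0, 0, 0], "twist": [0, 0, 0], "claw": 0}]}}

```text
t: 31.65
tool_pos: [0.4932, -0.2516, 0.0296]
ee_rot: [0.0, 0.009, 1.0, -0.0]
contact_force: [-1.5, -0.1, 5.3]
width: 0.0118
gripper_force: 59.4
```

Request:
{"name": "play_rows", "arguments": {"commands": [{"slide": [0, 0.004, 0], "twist": [0, 0, 0], "claw": 0}, {"slide": [0, 0.008, 0], "twist": [0, 0, 0], "claw": 0}, {"slide": [0, 0.008, 0], "twist": [0, 0, 0], "claw": 0}, {"slide": [0, 0.008, 0], "twist": [0, 0, 0], "claw": 0}, {"slide": [0, 0.008, 0], "twist": [0, 0, 0], "claw": 0}]}}

```text
t: 32.15
tool_pos: [0.4938, -0.2156, 0.0296]
ee_rot: [0.0, 0.01, 1.0, -0.0]
contact_force: [-2.5, -1.5, 6.3]
width: 0.0113
gripper_force: 59.4
```

Request:
{"name": "play_rows", "arguments": {"commands": [{"slide": [0, 0.008, 0], "twist": [0, 0, 0], "claw": 0}, {"slide": [0, 0.008, 0], "twist": [0, 0, 0], "claw": 0}, {"slide": [0, 0.008, 0], "twist": [0, 0, 0], "claw": 0}, {"slide": [0, 0.008, 0], "twist": [0, 0, 0], "claw": 0}, {"slide": [0, 0.008, 0], "twist": [0, 0, 0], "claw": 0}, {"slide": [0, 0.008, 0], "twist": [0, 0, 0], "claw": 0}, {"slide": [0, 0.004, 0], "twist": [0, 0, 0], "claw": 0}, {"slide": [0, 0, 0], "twist": [0, 0, 0], "claw": 0}]}}

```text
t: 32.95
tool_pos: [0.4947, -0.1629, 0.0296]
ee_rot: [0.0, 0.009, 1.0, -0.0]
contact_force: [-2.8, 1.1, 7.7]
width: 0.0118
gripper_force: 59.6
```

Moved 89 mm; I now go on in 2 mm steps to the stop.

Request:
{"name": "play_rows", "arguments": {"commands": [{"slide": [0, 0.002, 0], "twist": [0, 0, 0], "claw": 0}, {"slide": [0, 0.002, 0], "twist": [0, 0, 0], "claw": 0}, {"slide": [0, 0.002, 0], "twist": [0, 0, 0], "claw": 0}, {"slide": [0, 0.001, 0], "twist": [0, 0, 0], "claw": 0}, {"slide": [0, 0, 0], "twist": [0, 0, 0], "claw": 0}]}}

```text
t: 33.45
tool_pos: [0.4948, -0.1565, 0.0296]
ee_rot: [0.0, 0.009, 1.0, -0.0]
contact_force: [-2.2, -0.8, 8.3]
width: 0.0117
gripper_force: 59.6
```

Request:
{"name": "play_rows", "arguments": {"commands": [{"slide": [0, 0.001, 0], "twist": [0, 0, 0], "claw": 0}, {"slide": [0, 0.001, 0], "twist": [0, 0, 0], "claw": 0}, {"slide": [0, 0.001, 0], "twist": [0, 0, 0], "claw": 0}]}}

```text
t: 33.75
tool_pos: [0.4948, -0.1538, 0.0296]
ee_rot: [0.0, 0.01, 1.0, -0.0]
contact_force: [-4.2, -2.0, 7.7]
width: 0.0116
gripper_force: 59.5
```

Request:
{"name": "play_rows", "arguments": {"commands": [{"slide": [0, 0.001, 0], "twist": [0, 0, 0], "claw": 0}, {"slide": [0, 0.001, 0], "twist": [0, 0, 0], "claw": 0}, {"slide": [0, 0, 0], "twist": [0, 0, 0], "claw": 0}]}}

```text
t: 34.05
tool_pos: [0.4948, -0.1516, 0.0295]
ee_rot: [0.0, 0.01, 1.0, -0.0]
contact_force: [-2.5, -0.2, 7.7]
width: 0.012
gripper_force: 59.6
```

Request:
{"name": "play_rows", "arguments": {"commands": [{"slide": [0, 0.001, 0], "twist": [0, 0, 0], "claw": 0}, {"slide": [0, 0.001, 0], "twist": [0, 0, 0], "claw": 0}, {"slide": [0, 0, 0], "twist": [0, 0, 0], "claw": 0}]}}

```text
t: 34.35
tool_pos: [0.4949, -0.1497, 0.0296]
ee_rot: [0.0, 0.009, 1.0, -0.0]
contact_force: [-3.7, -0.4, 7.8]
width: 0.0112
gripper_force: 59.6
```

Request:
{"name": "play_rows", "arguments": {"commands": [{"slide": [0, 0.001, 0], "twist": [0, 0, 0], "claw": 0}, {"slide": [0, 0, 0], "twist": [0, 0, 0], "claw": 0}]}}

```text
t: 34.55
tool_pos: [0.4949, -0.1488, 0.0296]
ee_rot: [0.0, 0.01, 1.0, -0.0]
contact_force: [-2.9, -2.0, 6.5]
width: 0.0116
gripper_force: 59.6
```

Request:
{"name": "play_rows", "arguments": {"commands": [{"slide": [0, 0.001, 0], "twist": [0, 0, 0], "claw": 0}, {"slide": [0, 0, 0], "twist": [0, 0, 0], "claw": 0}]}}

```text
t: 34.75
tool_pos: [0.4949, -0.1487, 0.0296]
ee_rot: [0.0, 0.01, 1.0, -0.001]
contact_force: [-2.1, -6.6, 6.5]
width: 0.0119
gripper_force: 59.5
```

Request:
{"name": "play_rows", "arguments": {"commands": [{"slide": [0, 0.001, 0], "twist": [0, 0, 0], "claw": 0}, {"slide": [0, 0, 0], "twist": [0, 0, 0], "claw": 0}]}}

```text
t: 34.95
tool_pos: [0.4949, -0.1486, 0.0296]
ee_rot: [0.0, 0.01, 1.0, -0.001]
contact_force: [-1.9, -11.7, 5.6]
width: 0.0122
gripper_force: 59.4
```

The lid is against its stop. Release and retreat.

Request:
{"name": "play_rows", "arguments": {"commands": [{"slide": [0, 0, 0], "twist": [0, 0, 0], "claw": 0.5}, {"slide": [0, 0, 0], "twist": [0, 0, 0], "claw": 0.5}, {"slide": [0, 0, 0], "twist": [0, 0, 0], "claw": 0.5}, {"slide": [0, 0, -0.01], "twist": [0, 0, 0], "claw": 0.5}, {"slide": [0, 0, -0.03], "twist": [0, 0, 0], "claw": 0.5}, {"slide": [0, 0, -0.04], "twist": [0, 0, 0], "claw": 0.5}, {"slide": [0, 0, -0.04], "twist": [0, 0, 0], "claw": 0.5}, {"slide": [0, 0, -0.04], "twist": [0, 0, 0], "claw": 0.5}, {"slide": [0, 0, 0], "twist": [0, 0, 0], "claw": 0.5}, {"slide": [0, 0, 0], "twist": [0, 0, 0], "claw": 0.5}]}}

```text
t: 35.95
tool_pos: [0.4952, -0.1465, 0.1903]
ee_rot: [0.001, 0.009, 1.0, -0.0]
contact_force: [0.2, -0.0, -1.0]
width: 0.0427
gripper_force: 0.0
```

Run:
```python
from h import *
s,R=st(); c=cam("wrist"); t=cam("scene"); P=cloud(c); z=P[...,2]
a=np.hstack([c["color"],t["color"]]); cv2.imwrite("pics/w6.png",cv2.resize(a,(800,300),interpolation=cv2.INTER_AREA))
m=(z>.032)&(z<.039)&(P[...,1]<-.1)&(P[...,1]>-.2)&(abs(P[...,0]-.49)<.03); p=P[m]; print("grip",len(p),cv2.minAreaRect(p[:,:2].astype(np.float32)))
```

```text
t 35.95 j [ 0.3946  0.4131 -0.2887  1.9168  0.1559  0.8311  1.5757] 
pos [ 0.4952 -0.1465  0.1903] yawx 178.91855545421856 tiltz [ 0.0019 -0.0006 -1.    ] F [ 0.1852 -0.0072 -1.0346] M [-0.0017  0.0168 -0.0054] w 0.042691278303711847 0.0
grip 537 ((0.4943460524082184, -0.14683791995048523), (0.013425297103822231, 0.03939642384648323), 89.18331146240234)
```

View pics/w6.png

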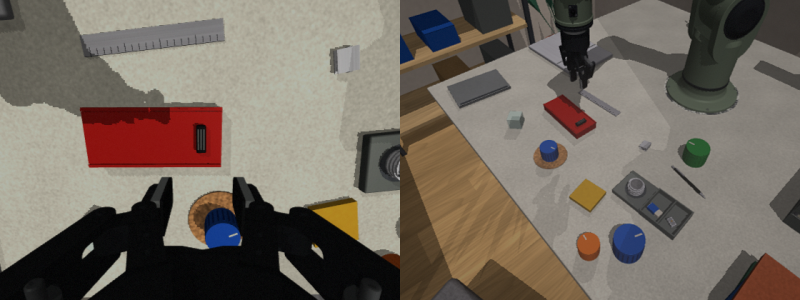

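The pictures show the box fully shut with no overhang (left, lid from (82,137) to (221,137)), the cap upright on the mat (right, (549,150)), and everything else in its place.

```bash
python3 -c "
from rig import sign_off
print(sign_off())"
```

```text
the job is handed in; nothing more can be done
None
```

The job is done and handed in at about 36 s: the cap stands on its open end on the cork mat, the loupe lies flat in the geometry box, the lid is against its stop, and the last pictures show nothing else moved.

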